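# Clamp the bezel block and hold the vise up level

### The job

Crank the small vise shut until its jaws grip the bezel block firmly, then lift the vise, block and all, out of its wooden cradle so that I can slip a pad underneath. Hold its base at least 10 cm above the worktop, level and steady, and finish while still holding it; leave the pliers, the wire spool and the bead jar alone.

Things in the scene. Friction and masses are not known exactly. Their poses are not given: they have to be found in the camera images.
- cradle: Wooden cradle fixed to the worktop, 228 x 114 mm, its floor 5 mm above the worktop with a lip all round whose top is 13 mm above the worktop; the vise sits in it with 2 mm play, its base on the floor. Origin: centre of the underside (on the worktop). x along its length (same direction as the vise's x), z up.
- vise: Small grey loose drill vise, 0.6 kg, base 200 x 86 x 12 mm. Origin: centre of the base's underside; x runs along it from the crank end (-x) to the moving jaw (+x), z up. Fixed jaw: block at x -10 to +20, y -22 to +22 mm, top 52 mm up; grasp the vise by its two sides, 44 mm apart along y, where it balances. Gear housing under the crank: x -87 to -41, y -28 to 28 mm, top 27 mm up.
- lift_point (a point): Point in the middle of the fixed jaw (vise x +5 mm, y 0), 40 mm above the vise's underside, 12 mm below the jaw's top. Axes as the vise.
- vise_jaw: Moving jaw, 44 mm wide, top 49 mm above the vise's underside. Origin: at the foot of its gripping face, level with the vise's underside, on the centre line. Its face is at vise x = 66 mm - 2 mm x (crank angle in rad); the gap to the fixed jaw is 46 mm - 2 mm x (crank angle in rad). Axes as the vise.
- vise_crank (a joint): Crank angle q in rad, 0 = jaw fully open, grows clockwise seen from above and closes the jaw 2 mm per rad; range 0 to 22. Upright axis at vise x -64, y 0 mm; the sleeve is at vise x = -64 - 25 cos q, y = 25 sin q mm. The jaws meet the block at about 11 rad. About 1.2 N at the sleeve turns it free, 2 to 4 N clamps firmly; it stays where it is left.
- crank_knob (a point): Grip point on the axis of the crank's upright black sleeve, which spins freely on its pin: 14 mm in diameter, 32 mm tall. The point is 18 mm above the sleeve's foot, 14 mm below its top, 57 mm above the vise's underside; the crank arm lies just under the sleeve. z up.
- bezel_block: Steel bezel block 24 (x) x 30 (y) x 42 (z) mm, 0.1 kg, with two round marks of different size in its top, standing loose on the vise's base between the two open jaws. Origin: centre of its underside, 12 mm above the vise's underside. Its x axis lies roughly along the vise's x.
- pliers: Bystander: black-handled cutting pliers lying flat, 108 x 106 x 11 mm, to the right of the cradle, nearer the robot than the bead jar. Origin: centre of the underside.
- spool: Bystander: spool of gold wire, 43 mm in diameter, 22 mm tall, to the left of the cradle. Origin: centre of the underside.
- bead_jar: Bystander: small bead jar with black lid, 38 mm in diameter, 46 mm tall, to the right of the cradle. Origin: centre of the underside.

How it is judged (in metres and radians):
On the way, in this order (a step that is already met when the one before it is completed fails the run):
1. the moving jaw grips the block against the fixed jaw (4 N or more) while the vise sits in its cradle (contact force between vise_jaw and bezel_block above 4 N and x of bezel_block in the frame of vise between 0.028 and 0.036 m and z of bezel_block in the frame of vise between 0.009 and 0.02 m and z of vise in the frame of cradle below 0.02 m), for 0.2 s.
2. the vise, with the block clamped in it, is up out of the cradle, its base 10 cm above the worktop (z of vise in the frame of cradle above 0.1 m and contact force between vise_jaw and bezel_block above 4 N and x of bezel_block in the frame of vise between 0.028 and 0.036 m and z of bezel_block in the frame of vise between 0.009 and 0.02 m), for 0.2 s.
At the end, for the whole second after the job is handed in: The fingers hold the vise with its underside at least 10 cm above the worktop, touching nothing else, tilted less than 0.12 rad (7 degrees), moving slower than 2 cm/s and 0.15 rad/s, and the block stands between its jaws, gripped with at least 4 N (all of step 2 and angle between vise's own z axis and vertical below 0.12 rad and linear speed of vise below 0.02 m/s and angular speed of vise below 0.15 rad/s and contact force between the fingers and vise above 2 N and contact force between vise and cradle below 0.1 N); the arm keeps its last pose, push and grip.
It fails at once if the pliers is disturbed (moved more than 3 cm) (distance of pliers from where it was at the start of the episode above 0.03 m).
It fails at once if the wire spool is disturbed (moved more than 3 cm) (distance of spool from where it was at the start of the episode above 0.03 m).
It fails at once if the bead jar is disturbed (moved more than 3 cm) (distance of bead_jar from where it was at the start of the episode above 0.03 m).
It also fails if it takes over 64 s, if anything falls off the work surface, if the arm or the gripper's body presses on something with over 40 N, if the wrist force passes 120 N, or if a joint passes its speed limit or range.

### The arm

A 6-joint arm with a two-finger parallel gripper is mounted at the origin on a cart in front of the work surface, level with it; the furniture and walls round the work are solid. World frame = base frame: x ahead of the robot, y to its left, z up, the work surface at z = 0. Lengths are in m, angles in degrees, forces in N, time in s.
With the tool pointing down it reaches from about 0.3 to 0.85 m from the base axis. Payload 4.2 kg.
Tool frame: the origin (TCP) lies on the centre line of the jaws, within the pads' length; the fingertips stand 19 mm ahead of it and the grasp point (between the pads) is the TCP; z points along the fingers, y is the line along which they close (so a half turn about z gives the same grasp; the last joint's range is limited). The gripper opens to 91 mm and grips with 3 to 60 N. Pads are 32 mm wide; open, the fingers measure 118 mm over their backs; the gripper's body (76 mm by 178 mm) begins 60 mm behind the grasp point.
Start: joints at [70.989, 18.312, 89.639, -0, 72.044, -1.146], TCP at [0.176, 0.547, 0.233] pointing down, gripper open.
Joint ranges: [-177.97, 177.97], [-48.28, 115.42], [12.27, 149.76], [-77.06, 257.06], [2.81, 150.46], [-146.56, 146.56]. Speed limits (degrees/s): [147.25, 147.25, 180, 180, 180, 180].

### API

Orientations are given as [roll, pitch, yaw] about the fixed x, y, z axes, in that order (R = Rz(yaw) Ry(pitch) Rx(roll)).
In Python, from workcell import r gives the robot as it stands.
- The arm moves only by the shell command python3 -m crank 'ROWS' [OPENING] [FORCE]. ROWS is text: rows parted by semicolons, each of 6 numbers parted by spaces: the shift along the world's x, y, z in cm, then the turn, a rotation vector about the world's x, y, z in degrees. In form: x y z ax ay az; .... A call has exactly 5 rows; each row is the pose to reach, as a shift and turn from the pose commanded when the call began; what a row does not reach only later rows make up. A row lasts 1/10 s, in which the tool goes at most 50 mm and 8.59 degrees, less where a joint would pass 70% of its speed; a pose out of reach is approached as far as the arm can. A call with a gripper value outside its range is refused whole. OPENING is the finger opening in cm, from 0 to 9.12, set as the call begins (- or left out, the last holds). The fingers move at their own pace and stop on an object; FORCE is the grip in N (left out, the last holds). Time passes only in rows, so rows that repeat a pose let the fingers close, or fill a call up. It gives the time, the measured TCP pose, the force, the opening and the grip force at its end, in the units of the state.
- r.sense(): the state, without advancing time (a new reading comes with each control period).
- r.capture(name): name is "scene" or "top" or "wrist"; returns a dict with "pixels" (400x640x3 uint8, red, green, blue), "fx", "fy", "cx", "cy" (pixels), "T" (4x4, takes a point from camera to world coordinates); the wrist camera has in their place "hand_eye" (4x4, takes a point from camera to tool coordinates, whose origin is the TCP and whose axes are the flange's). Camera axes: x right, y up, looking along -z (the intrinsics and any distortion apply to the point x, -y, -z); pixel columns grow to the right and rows downward; lengths in m; the calibration is good to about 2 mm. A picture is of the moment at which its call begins: read the wrist's pose just before it. There is no depth.
- r.job_done(): hands the job in; it is judged then, once.
The state is a dict: "t": time; "joints": joint angles; "dq": joint speeds; "joint_torque": joint torques, N m; "position": TCP position; "ee_rot": TCP orientation; "wrist_force": force on the tool from outside, world axes, zero at the start; "ft_torque": the same for the moment, N m; "gripper_width": finger opening in m; "grip_force": force on a finger pad.
Only numpy, scipy, OpenCV 4.12 (cv2) and the standard library are available. Lean on these libraries where they do the work, as an engineer would, in place of code of your own. Each camera call takes 0.05 s, during which the arm holds its last target. There are 200 camera calls.

## Working session

There is one attempt and no reset: what is moved stays moved. The work goes in short steps, Python scripts to look and compute and a shell command to move; the robot and the scene stay as the last step left them, time stands still between calls to the robot, and variables do not carry over. Pictures are saved under pics/ and viewed, at most 10 in all, crops included, and the job is handed in when it is done.

```bash
ls; mkdir -p pics
python3 - <<'E'
from workcell import r
import cv2,pickle
print(r.sense())
for n in("scene","top"):
    c=r.capture(n); cv2.imwrite(f"pics/{n}0.png",c["pixels"][:,:,::-1]); pickle.dump(c,open(f"{n}0.pkl","wb"))
    print(n,{k:v for k,v in c.items() if k!="pixels"})
E
```

```text
pics
{'t': 0.0, 'joints': array([ 7.09902083e+01,  1.83528421e+01,  8.97062961e+01, -1.83545488e-03,
        7.20442207e+01, -1.14564364e+00]), 'dq': array([ 0.08212541,  0.0389781 , -0.0312247 , -0.05866769,  0.00450738,
       -0.08208839]), 'joint_torque': array([-2.04938013e-03, -4.12467742e+01, -2.31966573e+01,  7.28021446e-02,
        4.57935117e-02, -1.47830319e-04]), 'position': array([0.1762397 , 0.54682894, 0.23210896]), 'ee_rot': array([-1.79896627e+02, -3.21861736e-04,  1.62136419e+02]), 'wrist_force': array([-0.35750129,  0.13166986, -0.24835606]), 'ft_torque': array([ 0.01903095,  0.02648863, -0.00480614]), 'grip_force': 0.0, 'gripper_width': 0.0909617088742388}
scene {'fx': 490.62092915778703, 'fy': 490.62092915778703, 'cx': 321.7768870143084, 'cy': 195.4110669610144, 'T': array([[ 0.73682918,  0.38112951, -0.55841119, -0.18056215],
       [-0.67606284,  0.42107078, -0.60468044, -0.71110466],
       [ 0.00466907,  0.82306725,  0.56792473,  0.77031318],
       [ 0.        ,  0.        ,  0.        ,  1.        ]])}
top {'fx': 493.0981085100146, 'fy': 493.0981085100146, 'cx': 316.5903400120717, 'cy': 203.91123506945956, 'T': array([[-0.03233227,  0.97338016, -0.22690458,  0.24267412],
       [-0.99947075, -0.0323021 ,  0.00384713,  0.04383186],
       [-0.00358477,  0.22690887,  0.9739094 ,  1.23176949],
       [ 0.        ,  0.        ,  0.        ,  1.        ]])}
```

View pics/scene0.png

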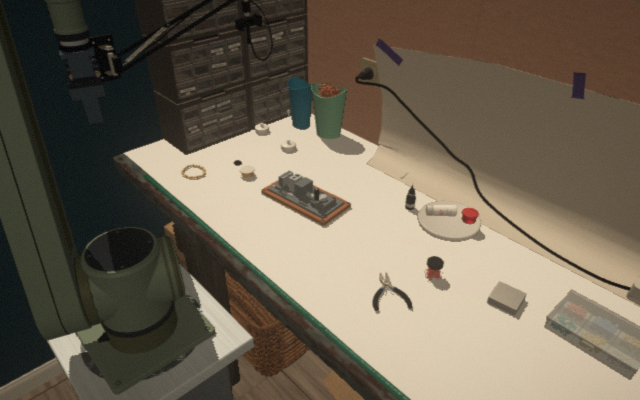

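View pics/top0.png

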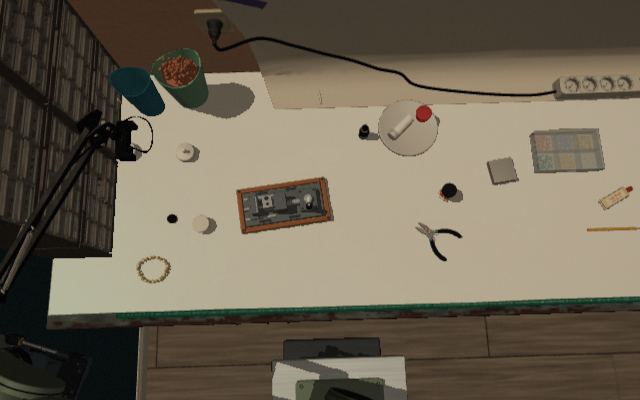

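The scene shows the cradle with vise mid-bench, in the top view at about (285,205), with the crank sleeve at about (308,203) at its right (-y) end. The jar is at (448,191), the pliers at (435,238) and the spool at (202,224).

```bash
cat > h.py <<'E'
import numpy as np,cv2,pickle
def cast(c,uv,z,T=None):
    T=c["T"] if T is None else T
    uv=np.atleast_2d(uv).astype(float)
    d=np.c_[(uv[:,0]-c["cx"])/c["fx"],-(uv[:,1]-c["cy"])/c["fy"],-np.ones(len(uv))]@T[:3,:3].T
    o=T[:3,3]; return o+d*((z-o[2])/d[:,2])[:,None]
def proj(c,P,T=None):
    T=c["T"] if T is None else T
    p=(np.atleast_2d(P)-T[:3,3])@T[:3,:3]
    return np.c_[c["cx"]+c["fx"]*p[:,0]/-p[:,2],c["cy"]-c["fy"]*p[:,1]/-p[:,2]]
E
python3 - <<'E'
from h import *
for n,box in(("top",(225,165,345,245)),("scene",(250,160,360,230))):
    c=pickle.load(open(n+"0.pkl","rb")); im=np.ascontiguousarray(c["pixels"][:,:,::-1])
    hsv=cv2.cvtColor(im,cv2.COLOR_BGR2HSV); m=cv2.inRange(hsv,(3,90,50),(20,255,255))
    x0,y0,x1,y1=box; mm=np.zeros_like(m); mm[y0:y1,x0:x1]=m[y0:y1,x0:x1]
    k=np.argwhere(mm)[:,::-1].astype(np.float32)
    for z in (0.013,):
        P=cast(c,k,z)[:,:2].astype(np.float32)*1000
        print(n,len(k),cv2.minAreaRect(P),P.mean(0))
    cv2.imwrite(f"pics/{n}0c.png",cv2.resize(im[y0:y1,x0:x1],None,fx=6,fy=6,interpolation=cv2.INTER_CUBIC))
E
```

```text
top 1318 ((528.009521484375, 124.38990020751953), (115.62709045410156, 228.64442443847656), 6.935713291168213) [524.0511   123.644455]
scene 761 ((518.1744384765625, 161.81259155273438), (122.97431945800781, 321.1019592285156), 6.851626873016357) [504.00787  90.7981 ]
```

View pics/top0c.png

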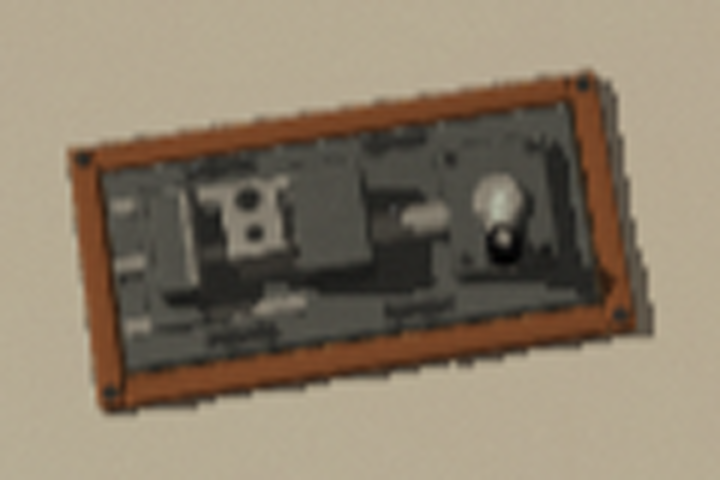

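The crop shows the vise in the cradle: crank hub at crop (498,195), sleeve top at (506,240), fixed jaw, two-holed block at (257,215) and open moving jaw. Next I compute targets and go above the sleeve.

```bash
cat >> h.py <<'E'
C=np.array([.528,.1244]); A=np.radians(96.94)
ex=np.array([np.cos(A),np.sin(A)]); ey=np.array([-np.sin(A),np.cos(A)])
def v2w(x,y): return C+ex*x+ey*y
def w2v(p): d=np.asarray(p)[...,:2]-C; return np.c_[d@ex,d@ey]
E
python3 - <<'E'
from h import *
c=pickle.load(open("top0.pkl","rb"))
f=lambda u,v:[225+(u+.5)/6-.5,165+(v+.5)/6-.5]
for nm,uv,z in(("sleeve top",(506,238),.076),("fixed jaw near-left corner",(300,265),.057),("fixed far-left",(288,170),.057),("fixed right far",(362,165),.057),("fixed right near",(370,258),.057),("movjaw face far",(180,180),.054)):
    P=cast(c,f(*uv),z); print(nm,P.round(4),(w2v(P)*1000).round(1))
print(v2w(-.064,0),v2w(-.064,.025),v2w(.005,0))
E
python3 -m crank '5 -4 0 0 0 -8; 10 -8 0 0 0 -16; 13 -12 0 0 0 -24; 16 -16 0 0 0 -32; 19 -20 0 0 0 -40'
python3 -m crank '3 -4 0 0 0 -8; 6 -8 0 0 0 -16; 9 -12 0 0 0 -24; 12 -16 -2 0 0 -25.2; 15 -20 -4 0 0 -25.2'
```

```text
sleeve top [[0.5117 0.0577 0.076 ]] [[-64.2  24.2]]
fixed jaw near-left corner [[0.5077 0.1421 0.057 ]] [[20.  18.1]]
fixed far-left [[0.5477 0.1465 0.057 ]] [[ 19.5 -22.2]]
fixed right far [[0.5488 0.1161 0.057 ]] [[-10.7 -19.7]]
fixed right near [[0.5096 0.1136 0.057 ]] [[-8.5 19.5]]
movjaw face far [[0.5457 0.1911 0.054 ]] [[ 64.1 -25.7]]
[0.53573311 0.06086891] [0.51091628 0.05784817] [0.52739585 0.12936337]
t: 0.6
position: [0.3506, 0.3673, 0.2326]
ee_rot: [-180.0, 0.0, 121.8]
wrist_force: [0.2, 0.4, -0.2]
gripper_width: 0.0915
grip_force: 0.0
t: 1.1
position: [0.4965, 0.173, 0.1957]
ee_rot: [179.9, -0.0, 96.9]
wrist_force: [0.7, 0.4, 0.5]
gripper_width: 0.0911
grip_force: 0.0
```

```bash
python3 -m crank '-.2 -4.5 -2 0 0 0; -.5 -8.9 -3.3 0 0 0; -.5 -8.9 -3.3 0 0 0; -.5 -8.9 -3.3 0 0 0; -.5 -8.9 -3.3 0 0 0' 5
python3 - <<'E'
from h import *
from workcell import r
s=r.sense(); c=r.capture("wrist"); c["s"]=s; pickle.dump(c,open("w1.pkl","wb"))
cv2.imwrite("pics/w1.png",c["pixels"][:,:,::-1]); print(s["position"],s["ee_rot"],c["hand_eye"],c["fx"],[k for k in c])
E
```

```text
t: 1.6
position: [0.4909, 0.0867, 0.1633]
ee_rot: [179.9, -0.0, 97.0]
wrist_force: [-0.0, 0.1, -0.6]
gripper_width: 0.0542
grip_force: 0.0
[0.49091169 0.08670536 0.16330258] [ 1.79923717e+02 -3.27337800e-02  9.69697968e+01] [[ 9.27984305e-04  9.63466803e-01  2.67826172e-01  7.55320978e-02]
 [ 9.99999485e-01 -7.84087978e-04 -6.44227893e-04 -8.75093211e-04]
 [-4.10692907e-04  2.67826632e-01 -9.63467035e-01 -1.51038683e-01]
 [ 0.00000000e+00  0.00000000e+00  0.00000000e+00  1.00000000e+00]] 344.2439861373441 ['pixels', 'fx', 'fy', 'cx', 'cy', 'hand_eye', 's']
```

View pics/w1.png

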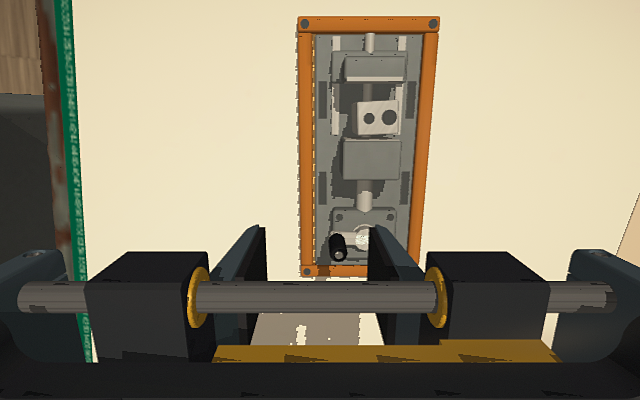

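The wrist view shows the vise from behind: sleeve at (338,247) between the fingers' columns, jaw (372,158), block (378,118). The arm is not at the sleeve yet, so I measure from this view.

```bash
cat >> h.py <<'E'
from scipy.spatial.transform import Rotation as Ro
def wT(c):
    s=c["s"]; M=np.eye(4); M[:3,:3]=Ro.from_euler("xyz",s["ee_rot"],degrees=True).as_matrix(); M[:3,3]=s["position"]; return M@c["hand_eye"]
E
python3 - <<'E'
from h import *
from workcell import r
c=pickle.load(open("w1.pkl","rb")); T=wT(c)
print(c["s"]["dq"].round(1), r.sense()["position"])
for uv,z in(((338,257),.076),((337,237),.044),((303,20),.013),((433,24),.013),((307,271),.013),((344,180),.057),((401,180),.057),((399,139),.057),((346,139),.057)):
    P=cast(c,uv,z,T); print(uv,P.round(4),(w2v(P)*1000).round(1))
im=np.ascontiguousarray(c["pixels"][200:280,300:400,::-1]); cv2.imwrite("pics/w1c.png",cv2.resize(im,None,fx=6,fy=6,interpolation=cv2.INTER_CUBIC))
E
```

```text
[ 1.  -0.1 -0.3 -0.1  0.1 -0.1] [0.49093935 0.08697113 0.16340156]
(338, 257) [[0.51   0.0572 0.076 ]] [[-64.6  25.9]]
(337, 237) [[0.5106 0.0611 0.044 ]] [[-60.8  24.9]]
(303, 20) [[0.4622 0.2275 0.013 ]] [[110.3  52.9]]
(433, 24) [[0.5649 0.2373 0.013 ]] [[107.6 -50.2]]
(307, 271) [[0.4903 0.0116 0.013 ]] [[-107.4   51.1]]
(344, 180) [[0.5081 0.1123 0.057 ]] [[-9.6 21.2]]
(401, 180) [[0.5512 0.1176 0.057 ]] [[ -9.5 -22.2]]
(399, 139) [[0.544  0.1477 0.057 ]] [[ 21.2 -18.7]]
(346, 139) [[0.5052 0.143  0.057 ]] [[21.2 20.4]]
```

View pics/w1c.png

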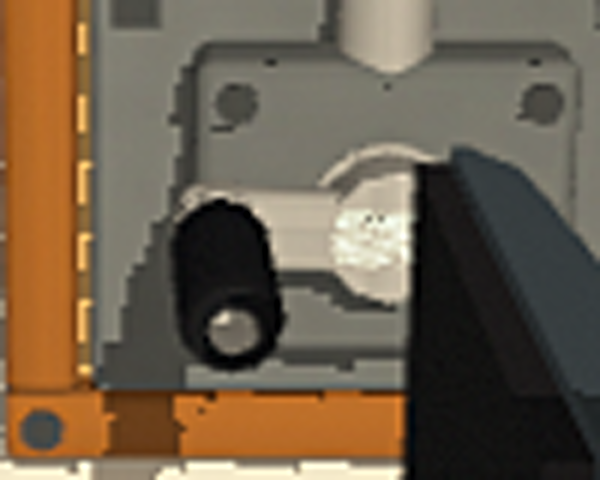

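```bash
python3 -m crank '1 -1.5 -1 0 0 0; 2 -2.9 -2 0 0 0; 2 -2.9 -4 0 0 0; 2 -2.9 -6 0 0 0; 2 -2.9 -6 0 0 0' 3.4
python3 -c "
from h import *
from workcell import r
s=r.sense();print(s['position'],w2v(s['position'])*1000,s['ee_rot'],s['dq'].round(1))"
```

```text
t: 2.15
position: [0.5089, 0.0569, 0.1004]
ee_rot: [-179.7, -0.0, 97.0]
wrist_force: [0.1, 0.3, 0.2]
gripper_width: 0.0336
grip_force: 0.0
[0.50893321 0.05691514 0.10043616] [[-64.68657217  27.0812801 ]] [-1.79686394e+02 -1.38466537e-02  9.69757673e+01] [ 0.2 -1.9 -2.6 -0.1  1.9  0.1]
```

```bash
python3 -m crank '.1 0 -1 0 0 0; .1 0 -2 0 0 0; .1 0 -3 0 0 0; .1 0 -3 0 0 0; .1 0 -3 0 0 0'
python3 -c "
from h import *
from workcell import r
s=r.sense();print(s['position'],w2v(s['position'])*1000,s['wrist_force'],s['dq'].round(1))"
```

```text
t: 2.65
position: [0.5114, 0.0568, 0.0727]
ee_rot: [-180.0, 0.0, 96.9]
wrist_force: [0.1, 0.5, 0.3]
gripper_width: 0.0339
grip_force: 0.0
[0.51140098 0.05677954 0.0727393 ] [[-65.11935807  24.64797563]] [0.12195437 0.46905915 0.33024352] [-0.1 -0.6 -0.7 -0.1  0.1  0. ]
```

```bash
python3 -m crank '0 .1 -.1 0 0 0; 0 .1 -.1 0 0 0; 0 .1 -.1 0 0 0; 0 .1 -.1 0 0 0; 0 .1 -.1 0 0 0' 1 12
python3 -c "
from h import *
from workcell import r
s=r.sense();print(s['position'],w2v(s['position'])*1000,s['wrist_force'])
H=v2w(-.064,0)
for q0 in (90,):
  p0=H+.025*np.array([0,0])
  for a in range(0,361,15):
    q=np.radians(90+a); d=(v2w(-.064-.025*np.cos(q),.025*np.sin(q))-v2w(-.064,.025))*100
    print(a,d.round(2),end='; ')
"
```

```text
t: 3.15
position: [0.5113, 0.0577, 0.0721]
ee_rot: [-180.0, 0.0, 96.9]
wrist_force: [-1.3, -0.5, 2.7]
gripper_width: 0.0133
grip_force: 12.0
[0.51125965 0.05772047 0.07210665] [[-64.1682542   24.67457493]] [-1.26102214 -0.45016676  2.73153932]
0 [0. 0.]; 15 [0.01 0.65]; 30 [0.18 1.28]; 45 [0.51 1.84]; 60 [0.98 2.3 ]; 75 [1.55 2.62]; 90 [2.18 2.78]; 105 [2.83 2.78]; 120 [3.46 2.6 ]; 135 [4.02 2.27]; 150 [4.48 1.8 ]; 165 [4.8  1.24]; 180 [4.96 0.6 ]; 195 [ 4.96 -0.05]; 210 [ 4.78 -0.68]; 225 [ 4.45 -1.24]; 240 [ 3.98 -1.7 ]; 255 [ 3.42 -2.02]; 270 [ 2.78 -2.18]; 285 [ 2.13 -2.17]; 300 [ 1.5 -2. ]; 315 [ 0.94 -1.67]; 330 [ 0.48 -1.2 ]; 345 [ 0.16 -0.63]; 360 [ 0. -0.];
```

```bash
python3 -m crank '0.01 .65 0 0 0 0; .18 1.28 0 0 0 0; .51 1.84 0 0 0 0; .98 2.3 0 0 0 0; 1.55 2.62 0 0 0 0'
python3 -c "
from h import *
from workcell import r
s=r.sense();v=w2v(s['position'])[0]*1000;print(v,np.hypot(*(v-[-64,0])),np.degrees(np.arctan2(v[1],-64-v[0])),s['wrist_force'])
q=np.radians(165+np.arange(0,391,15)); W=np.array([v2w(-.064-.025*np.cos(a),.025*np.sin(a)) for a in q])*100
for k in range(0,26,5): print(165+15*k,(W[k:k+6]-W[k])[1:].round(2).tolist())
"
```

```text
t: 3.65
position: [0.5278, 0.0839, 0.072]
ee_rot: [179.9, 0.1, 97.0]
wrist_force: [1.1, -7.0, 2.5]
gripper_width: 0.0136
grip_force: 12.0
[-40.15917183   5.05770524] 24.371406818058176 168.02257998099265 [ 1.06248553 -7.0373849   2.5275401 ]
165 [[0.63, 0.16], [1.28, 0.16], [1.91, -0.02], [2.48, -0.35], [2.93, -0.82]]
240 [[0.32, -0.57], [0.48, -1.2], [0.48, -1.85], [0.3, -2.48], [-0.03, -3.04]]
315 [[-0.47, -0.46], [-1.03, -0.78], [-1.67, -0.94], [-2.32, -0.93], [-2.95, -0.76]]
390 [[-0.56, 0.33], [-1.02, 0.8], [-1.34, 1.37], [-1.5, 2.0], [-1.5, 2.65]]
465 [[0.18, 0.63], [0.51, 1.19], [0.97, 1.65], [1.54, 1.97], [2.17, 2.13]]
540 [[0.65, -0.01]]
```

```bash
python3 -m crank '.63 .12 0 0 0 0; 1.28 .1 0 0 0 0; 1.91 -.08 0 0 0 0; 2.48 -.4 0 0 0 0; 2.93 -.87 0 0 0 0'
cat > st.py <<'E'
from h import *
from workcell import r
s=r.sense();v=w2v(s['position'])[0]*1000;f=s['wrist_force'];a=np.arctan2(v[1],-64-v[0])
t=ex*np.sin(a)+ey*np.cos(a); n=-ex*np.cos(a)+ey*np.sin(a)
print("t",s['t'],"v",v.round(1),"rad",np.hypot(*(v-[-64,0])).round(2),"q",np.degrees(a).round(1)%360,"Ftan",(f[:2]@t).round(2),"Frad out",(f[:2]@n).round(2),"F",f.round(1))
E
python3 st.py
```

```text
t: 4.15
position: [0.5558, 0.0757, 0.0719]
ee_rot: [-179.9, -0.1, 96.9]
wrist_force: [-3.0, -1.5, 6.3]
gripper_width: 0.0137
grip_force: 12.0
t 4.15 v [-51.7 -21.7] rad 24.95 q 240.3 Ftan -0.55 Frad out -3.28 F [-3.  -1.5  6.3]
```

```bash
python3 -m crank '.32 -.57 0 0 0 0; .48 -1.2 0 0 0 0; .48 -1.85 0 0 0 0; .3 -2.48 0 0 0 0; -.03 -3.04 0 0 0 0'; python3 st.py
python3 -m crank '-.47 -.46 0 0 0 0; -1.03 -.78 0 0 0 0; -1.67 -.94 0 0 0 0; -2.32 -.93 0 0 0 0; -2.95 -.76 0 0 0 0'; python3 st.py
```

```text
t: 4.65
position: [0.5565, 0.0453, 0.072]
ee_rot: [179.9, -0.1, 96.9]
wrist_force: [0.2, 1.8, 4.4]
gripper_width: 0.0136
grip_force: 12.0
t 4.65 v [-82.  -18.7] rad 25.94 q 313.8 Ftan -1.57 Frad out -0.9 F [0.2 1.8 4.4]
t: 5.15
position: [0.5261, 0.0369, 0.072]
ee_rot: [180.0, 0.0, 96.9]
wrist_force: [2.3, 0.5, 4.2]
gripper_width: 0.0134
grip_force: 12.0
t 5.15 v [-86.6  12.5] rad 25.81 q 28.9 Ftan -1.9 Frad out -1.3 F [2.3 0.5 4.2]
```

```bash
python3 -m crank '-.56 .33 0 0 0 0; -1.02 .8 0 0 0 0; -1.34 1.37 0 0 0 0; -1.5 2 0 0 0 0; -1.5 2.65 0 0 0 0'; python3 st.py
python3 -m crank '.18 .63 0 0 0 0; .51 1.19 0 0 0 0; .97 1.65 0 0 0 0; 1.54 1.97 0 0 0 0; 2.17 2.13 0 0 0 0'; python3 st.py
python3 -c "
from h import *
for st in (10,15):
  q=np.radians(540+np.arange(0,181,st)); W=np.array([v2w(-.064-.025*np.cos(a),.025*np.sin(a)) for a in q])*100
  for k in range(0,10,5): print(540+st*k,(W[k:k+6]-W[k])[1:].round(2).tolist())
"
```

```text
t: 5.65
position: [0.5113, 0.0641, 0.072]
ee_rot: [180.0, 0.0, 97.0]
wrist_force: [2.1, -3.5, 4.8]
gripper_width: 0.0136
grip_force: 12.0
t 5.65 v [-57.8  23.9] rad 24.67 q 104.4 Ftan -3.16 Frad out -2.49 F [ 2.1 -3.5  4.8]
t: 6.15
position: [0.5325, 0.085, 0.0719]
ee_rot: [-179.9, 0.1, 97.0]
wrist_force: [-0.2, -3.3, 7.2]
gripper_width: 0.0136
grip_force: 12.0
t 6.15 v [-39.6   0.3] rad 24.36 q 179.3 Ftan -0.62 Frad out -3.27 F [-0.2 -3.3  7.2]
540 [[0.44, 0.01], [0.87, -0.05], [1.28, -0.18], [1.67, -0.39], [2.01, -0.66]]
590 [[0.29, -0.32], [0.52, -0.69], [0.68, -1.1], [0.77, -1.52], [0.79, -1.96]]
540 [[0.65, -0.01], [1.28, -0.18], [1.84, -0.51], [2.3, -0.98], [2.62, -1.55]]
615 [[0.16, -0.63], [0.16, -1.28], [-0.02, -1.91], [-0.35, -2.48], [-0.82, -2.93]]
```

Now the last stretch: 10° rows, then smaller steps with force checks.

```bash
python3 -m crank '.44 .01 0 0 0 0; .87 -.05 0 0 0 0; 1.28 -.18 0 0 0 0; 1.67 -.39 0 0 0 0; 2.01 -.66 0 0 0 0'; python3 st.py
python3 -m crank '.15 -.15 0 0 0 0; .29 -.32 0 0 0 0; .41 -.5 0 0 0 0; .52 -.69 0 0 0 0; .52 -.69 0 0 0 0'; python3 st.py
```

```text
t: 6.65
position: [0.5523, 0.0791, 0.0719]
ee_rot: [-179.9, -0.0, 96.9]
wrist_force: [-1.9, 0.8, 8.2]
gripper_width: 0.0138
grip_force: 12.0
t 6.65 v [-47.9 -18.7] rad 24.67 q 229.3 Ftan -1.94 Frad out -0.66 F [-1.9  0.8  8.2]
t: 7.15
position: [0.558, 0.0722, 0.072]
ee_rot: [-179.9, -0.0, 96.9]
wrist_force: [-0.3, 0.6, 7.2]
gripper_width: 0.0139
grip_force: 12.0
t 7.15 v [-55.4 -23.5] rad 24.98 q 250.0 Ftan -0.67 Frad out -0.02 F [-0.3  0.6  7.2]
```

```bash
python3 -m crank '.08 -.2 0 0 0 0; .16 -.41 0 0 0 0; .21 -.62 0 0 0 0; .25 -.83 0 0 0 0; .25 -.83 0 0 0 0'; python3 st.py
```

```text
t: 7.65
position: [0.5608, 0.064, 0.072]
ee_rot: [-180.0, -0.1, 96.9]
wrist_force: [0.3, -0.2, 6.2]
gripper_width: 0.0137
grip_force: 12.0
t 7.65 v [-64.  -25.3] rad 25.28 q 269.9 Ftan 0.28 Frad out 0.25 F [ 0.3 -0.2  6.2]
```

```bash
python3 -m crank '.01 -.11 0 0 0 0; .02 -.22 0 0 0 0; .02 -.33 0 0 0 0; .02 -.44 0 0 0 0; .02 -.44 0 0 0 0'; python3 st.py
```

```text
t: 8.15
position: [0.5612, 0.06, 0.072]
ee_rot: [180.0, -0.1, 96.9]
wrist_force: [1.5, 2.1, 6.7]
gripper_width: 0.0133
grip_force: 12.0
t 8.15 v [-67.9 -25.1] rad 25.44 q 278.9 Ftan -2.19 Frad out 1.42 F [1.5 2.1 6.7]
```

```bash
python3 -m crank '0 -.11 0 0 0 0; -.02 -.22 0 0 0 0; -.03 -.33 0 0 0 0; -.06 -.43 0 0 0 0; -.06 -.43 0 0 0 0'; python3 st.py
```

```text
t: 8.65
position: [0.5608, 0.0561, 0.072]
ee_rot: [179.9, -0.1, 96.9]
wrist_force: [1.2, 4.0, 5.1]
gripper_width: 0.0133
grip_force: 12.0
t 8.65 v [-71.7 -24.3] rad 25.53 q 287.6 Ftan -4.14 Frad out 0.42 F [1.2 4.  5.1]
```

```bash
python3 -m crank '-.02 -.08 0 0 0 0; -.04 -.16 0 0 0 0; -.07 -.24 0 0 0 0; -.07 -.24 0 0 0 0; -.07 -.24 0 0 0 0'; python3 st.py
```

```text
t: 9.15
position: [0.5603, 0.0538, 0.072]
ee_rot: [179.9, -0.1, 96.9]
wrist_force: [2.2, 4.9, 4.2]
gripper_width: 0.0134
grip_force: 12.0
t 9.15 v [-74.  -23.6] rad 25.62 q 293.0 Ftan -5.3 Frad out 0.77 F [2.2 4.9 4.2]
```

Run:
```python
from h import *
from workcell import r
s=r.sense(); c=r.capture("wrist"); c["s"]=s; pickle.dump(c,open("w2.pkl","wb"))
im=np.ascontiguousarray(c["pixels"][:,:,::-1]); cv2.imwrite("pics/w2.png",im)
cv2.imwrite("pics/w2c.png",cv2.resize(im[100:300,240:480],None,fx=3,fy=3,interpolation=cv2.INTER_CUBIC))
```

```text
(no output)
```

View pics/w2c.png

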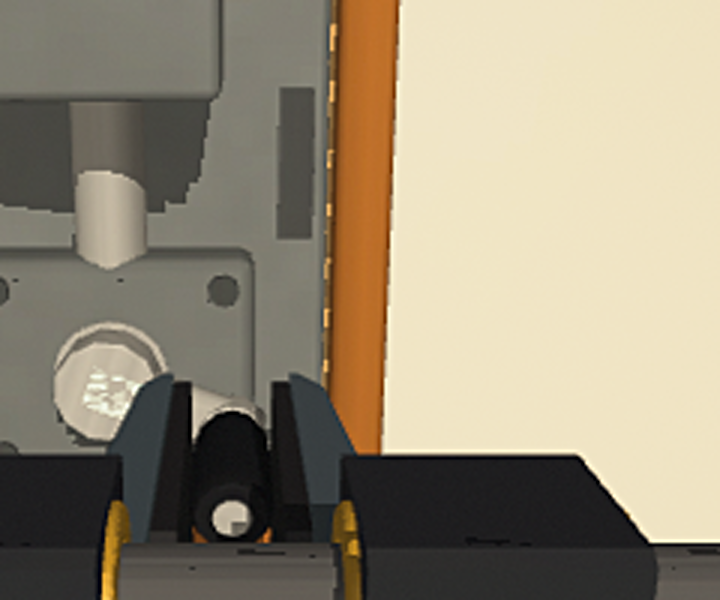

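The crop shows the sleeve still gripped at (230,520) and the crank at about 293°, with the jaws out of the crop. I tighten a little more, release and raise, then look at the jaws.

```bash
python3 -m crank '-.03 -.07 0 0 0 0; -.07 -.14 0 0 0 0; -.11 -.21 0 0 0 0; -.11 -.21 0 0 0 0; -.11 -.21 0 0 0 0'; python3 st.py
python3 -m crank '0 0 0 0 0 0; 0 0 0 0 0 0; 0 0 0 0 0 0; 0 0 1 0 0 0; 0 0 3 0 0 0' 2.6; python3 st.py
python3 -m crank '0 0 2 0 0 0; 0 0 4 0 0 0; -1.5 3.5 6 0 0 0; -3 7.5 6 0 0 0; -3 7.5 6 0 0 0' 6.2
python3 - <<'E'
from h import *
from workcell import r
s=r.sense(); c=r.capture("wrist"); c["s"]=s; pickle.dump(c,open("w3.pkl","wb"))
im=np.ascontiguousarray(c["pixels"][:,:,::-1]); cv2.imwrite("pics/w3.png",im); print(s["position"],w2v(s["position"]))
E
```

```text
t: 9.7
position: [0.5594, 0.0517, 0.072]
ee_rot: [179.9, -0.1, 96.9]
wrist_force: [1.8, 4.8, 4.3]
gripper_width: 0.0134
grip_force: 12.0
t 9.7 v [-76.  -22.4] rad 25.39 q 298.1 Ftan -5.1 Frad out -0.01 F [1.8 4.8 4.3]
t: 10.2
position: [0.557, 0.0497, 0.1008]
ee_rot: [-179.7, -0.0, 96.9]
wrist_force: [0.3, 0.3, 0.3]
gripper_width: 0.0259
grip_force: 0.0
t 10.2 v [-77.6 -19.8] rad 24.03 q 304.5 Ftan -0.45 Frad out 0.11 F [0.3 0.3 0.3]
t: 10.7
position: [0.5271, 0.1282, 0.163]
ee_rot: [180.0, -0.1, 97.1]
wrist_force: [-0.4, -1.0, 0.6]
gripper_width: 0.061
grip_force: 0.0
[0.52707908 0.12816923 0.16304586] [[0.00385289 0.00045874]]
```

View pics/w3.png

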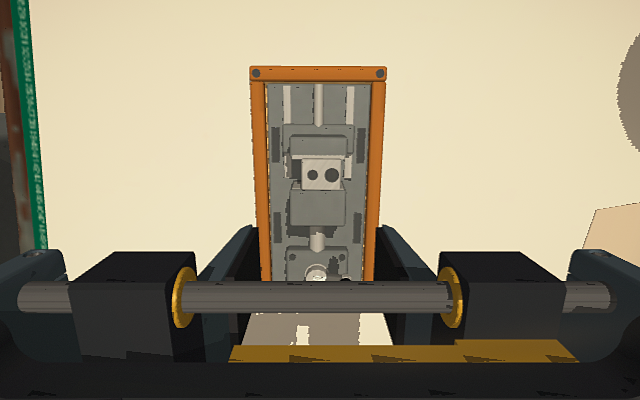

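The wrist view shows the block (322,173) between fixed jaw (318,205) and moving jaw (320,145). A closer crop will check the gap, along with the lift offsets.

Run:
```python
from h import *
from workcell import r
c=pickle.load(open("w3.pkl","rb")); T=wT(c)
im=np.ascontiguousarray(c["pixels"][115:290,265:385,::-1]); cv2.imwrite("pics/w3c.png",cv2.resize(im,None,fx=3.4*1.0,fy=3.4,interpolation=cv2.INTER_CUBIC))
print(r.sense()["position"], v2w(.005,0))
```

```text
[0.5277868  0.12636759 0.16253737] [0.52739585 0.12936337]
```

View pics/w3c.png

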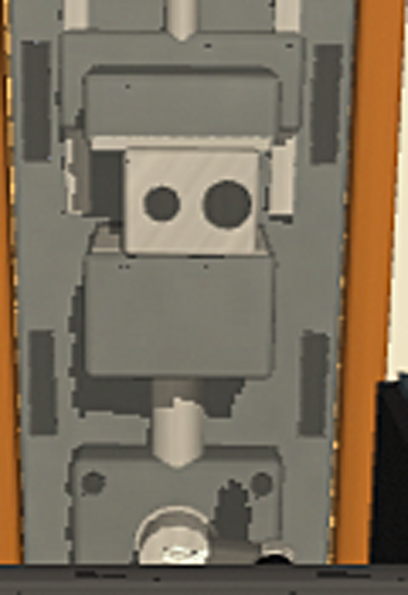

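The crop shows the block squeezed between the bright moving-jaw face at crop row 145 and the fixed jaw at row 255, with no gap. Next I find the jaw's exact centre.

Run:
```python
from h import *
c=pickle.load(open("w3.pkl","rb")); T=wT(c)
P=np.array([cast(c,(265+u/3.4,115+v/3.4),.057,T)[0] for u,v in((86,258),(273,258),(272,376),(87,376))])
print((w2v(P)*1000).round(1),P.mean(0))
```

```text
[[ 18.8  21.5]
 [ 18.9 -20.7]
 [ -9.1 -21.2]
 [ -9.3  21.7]] [0.5271244  0.12913809 0.057     ]
```

```bash
python3 -m crank '-.05 .25 -2 0 0 0; -.05 .25 -4 0 0 0; -.05 .25 -6 0 0 0; -.05 .25 -7 0 0 0; -.05 .25 -7 0 0 0' 6.2; python3 st.py
```

```text
t: 11.25
position: [0.5274, 0.1265, 0.0905]
ee_rot: [-179.8, 0.0, 96.9]
wrist_force: [0.5, -0.0, 0.5]
gripper_width: 0.0621
grip_force: 0.0
t 11.25 v [2.2 0.3] rad 66.16 q 179.7 Ftan 0.47 Frad out -0.07 F [ 0.5 -0.   0.5]
```

```bash
python3 -m crank '0 0 -1.2 0 0 0; 0 0 -2.4 0 0 0; 0 0 -3.6 0 0 0; 0 0 -4.6 0 0 0; 0 0 -4.6 0 0 0'; python3 st.py
```

```text
t: 11.75
position: [0.5271, 0.1273, 0.0441]
ee_rot: [-179.8, 0.0, 96.9]
wrist_force: [-0.4, -0.1, 0.4]
gripper_width: 0.0622
grip_force: 0.0
t 11.75 v [3.  0.6] rad 67.01 q 179.5 Ftan -0.43 Frad out -0.07 F [-0.4 -0.1  0.4]
```

```bash
python3 -m crank '0 .2 0 0 0 0; 0 .2 0 0 0 0; 0 .2 0 0 0 0; 0 .2 0 0 0 0; 0 .2 0 0 0 0' 3 50; python3 -m crank '0 0 0 0 0 0; 0 0 0 0 0 0; 0 0 .2 0 0 0; 0 0 .5 0 0 0; 0 0 .8 0 0 0'; python3 st.py
```

```text
t: 12.25
position: [0.5277, 0.1297, 0.0462]
ee_rot: [-180.0, -0.0, 96.9]
wrist_force: [-2.1, 1.2, 3.9]
gripper_width: 0.0441
grip_force: 50.0
t: 12.75
position: [0.5279, 0.1293, 0.0532]
ee_rot: [-179.9, 0.0, 96.9]
wrist_force: [-0.8, 0.1, -7.0]
gripper_width: 0.044
grip_force: 50.0
t 12.75 v [ 4.9 -0.5] rad 68.88 q 180.4 Ftan -0.79 Frad out 0.24 F [-0.8  0.1 -7. ]
```

Fz is -7 N, the full weight of about 0.7 kg, so the vise is held. Now the lift.

```bash
python3 -m crank '0 0 .5 0 0 0; 0 0 1.2 0 0 0; 0 0 2.2 0 0 0; 0 0 3.2 0 0 0; 0 0 4.2 0 0 0'; python3 -m crank '0 0 1.2 0 0 0; 0 0 2.4 0 0 0; 0 0 3.6 0 0 0; 0 0 4.8 0 0 0; 0 0 6 0 0 0';python3 -m crank '0 0 1 0 0 0; 0 0 1.8 0 0 0; 0 0 2.4 0 0 0; 0 0 2.8 0 0 0; 0 0 3 0 0 0';python3 -m crank '0 0 0 0 0 0; 0 0 0 0 0 0; 0 0 0 0 0 0; 0 0 0 0 0 0; 0 0 0 0 0 0'; python3 st.py
python3 - <<'E'
from h import *
from workcell import r
c=r.capture("scene"); im=np.ascontiguousarray(c["pixels"][60:260,180:420,::-1]); cv2.imwrite("pics/s2.png",cv2.resize(im,None,fx=3,fy=3,interpolation=cv2.INTER_CUBIC))
s=r.sense(); print(s["position"],s["dq"].round(2),s["ft_torque"],s["wrist_force"])
E
```

```text
t: 13.25
position: [0.5284, 0.1296, 0.097]
ee_rot: [179.9, -0.0, 96.9]
wrist_force: [-0.2, 0.0, -7.4]
gripper_width: 0.044
grip_force: 50.0
t: 13.75
position: [0.5282, 0.1295, 0.1569]
ee_rot: [180.0, -0.0, 96.9]
wrist_force: [-0.4, 0.5, -7.4]
gripper_width: 0.0436
grip_force: 50.0
t: 14.25
position: [0.5282, 0.1296, 0.186]
ee_rot: [180.0, -0.0, 96.9]
wrist_force: [1.2, -0.1, -7.2]
gripper_width: 0.0436
grip_force: 50.0
t: 14.75
position: [0.5281, 0.1295, 0.1856]
ee_rot: [-180.0, 0.0, 96.9]
wrist_force: [0.2, 0.2, -7.8]
gripper_width: 0.0435
grip_force: 50.0
t 14.75 v [ 5.1 -0.7] rad 69.07 q 180.6 Ftan 0.2 Frad out 0.15 F [ 0.2  0.2 -7.8]
[0.52816892 0.12955653 0.18569122] [ 0.01 -0.09 -0.02 -0.03 -0.04 -0.09] [-0.11715806  0.09819703 -0.03657546] [-0.94897988  0.67401563 -7.43689007]
```

View pics/s2.png

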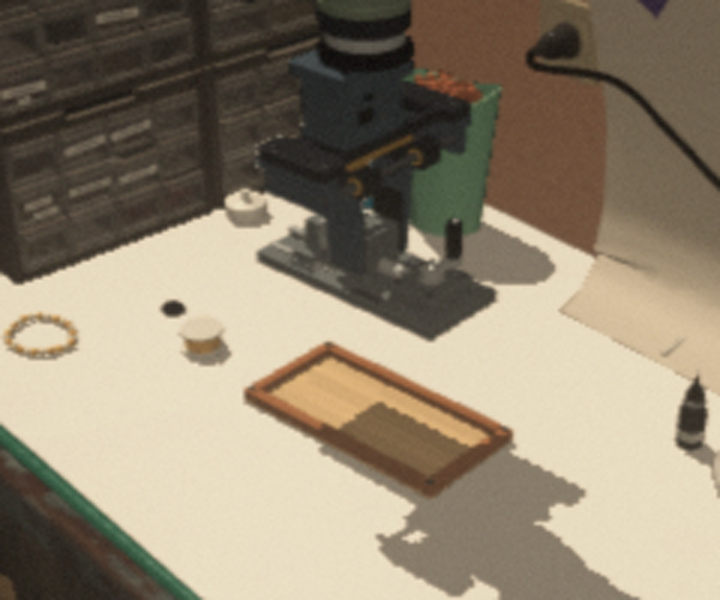

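The scene view shows the vise clear above the empty cradle, base corners at crop (260,258), (432,335) and (495,295), with the spool undisturbed. A quick level check, comparing predicted corners of a level vise with those seen.

Run:
```python
from h import *
c=pickle.load(open("scene0.pkl","rb"))
for x,y in((.1,.043),(-.1,.043),(-.1,-.043)):
    w=v2w(x,y); print((x,y),[((proj(c,[*w,z])[0]-[180,60])*3).round(0).tolist() for z in(.145,.157)])
```

```text
(0.1, 0.043) [[254.0, 262.0], [253.0, 250.0]]
(-0.1, 0.043) [[428.0, 342.0], [428.0, 329.0]]
(-0.1, -0.043) [[495.0, 300.0], [496.0, 288.0]]
```

```bash
python3 -c "
from workcell import r
s=r.sense(); print(s['position'],s['grip_force'],s['t'])
print(r.job_done())"
```

```text
[0.52816892 0.12955653 0.18569122] 49.99498665332794 14.8
the job is handed in; nothing more can be done
None
```

The vise is cranked shut on the block and held level and steady, its base about 14 cm above the worktop, still gripped at 50 N; the job was handed in at 14.8 s with no result returned, and the jaw's force on the block was never measured directly (the crank took about 5 N at the sleeve).

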